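# Switch the dust extraction to the other inlet

### The job

Switch the grinding bench's dust extraction over to its other inlet: with the fingertips, push the slide gate that is shut fully open to its stop, and only then push the other gate, which stands open, fully shut. Push on one face of a gate's upright tab at a time: do not pinch the tabs. Leave the things lying on the bench where they are.

Things in the scene. Friction and masses are not known exactly. Their poses are not given: they have to be found in the camera images.
- idle_inlet: Fixed dust-extraction inlet whose gate is shut at the start: a sheet-metal box 120 (x) by 220 (y) by 76 mm high. Origin: centre of its underside, on the bench. Its x points to the side with the pipe elbow (reaching 175 mm from the origin, 70 mm high), y the way its gate opens, z up. Round 80 mm mouth in its top at y = -50 mm.
- idle_gate (a joint): Slide gate on top of idle_inlet: steel plate 100 x 100 x 4 mm, its top 81 mm above the bench, between rails at x = +-56 mm and end stops at y = +-107 mm (tops at most 86 mm above the bench). 0 = fully shut (over the mouth), 0.09 m = fully open; grows along the housing's +y. Stays where it is left, takes about 3 N to slide, stops hard at both ends.
- idle_tab_top (a point): Middle of the top edge of the steel push tab standing across the middle of idle_gate: 90 mm along the housing's x, 12 mm thick along its y (two 6 mm halves), 35 mm high (81 to 116 mm above the bench). In the housing's frame at x = 0, y = -50 mm + gate value, z = 116 mm. Axes as the housing's. Both faces are free: push on the right (-y) face to open, on the left (+y) face to shut.
- live_inlet: Fixed dust-extraction inlet whose gate stands open (0.06 to 0.088 m) at the start: a sheet-metal box 120 (x) by 220 (y) by 76 mm high. Origin: centre of its underside, on the bench. Its x points to the side with the pipe elbow (reaching 175 mm from the origin, 70 mm high), y the way its gate opens, z up. Round 80 mm mouth in its top at y = -50 mm.
- live_gate (a joint): Slide gate on top of live_inlet: steel plate 100 x 100 x 4 mm, its top 81 mm above the bench, between rails at x = +-56 mm and end stops at y = +-107 mm (tops at most 86 mm above the bench). 0 = fully shut (over the mouth), 0.09 m = fully open; grows along the housing's +y. Stays where it is left, takes about 3 N to slide, stops hard at both ends.
- live_tab_top (a point): Middle of the top edge of the steel push tab standing across the middle of live_gate: 90 mm along the housing's x, 12 mm thick along its y (two 6 mm halves), 35 mm high (81 to 116 mm above the bench). In the housing's frame at x = 0, y = -50 mm + gate value, z = 116 mm. Axes as the housing's. Both faces are free: push on the right (-y) face to open, on the left (+y) face to shut.
- casting: Loose solid steel casting shaped like a stepped bowl, 100 mm across at the top, 64 mm at the foot, 65 mm high, standing beyond the jar, between the pipe elbows. Origin: centre of its underside. Bystander.
- flange: Loose flat steel ring, 96 mm across, 56 mm hole, 24 mm high, lying to the left of the inlets. Origin: centre of its underside. Bystander.
- jar: Loose closed amber jar, 58 mm across, 100 mm high, standing between the two inlets. Origin: centre of its underside. Bystander.
- brush: Loose hand brush with a wooden handle, 180 mm long, lying to the right of the inlets. Origin: under its middle, x along its length. Bystander.

How it is judged (in metres and radians):
On the way, in this order (a step that is already met when the one before it is completed fails the run):
1. the gate that was shut is fully open, and the other gate still stands open (value of joint idle_gate above 0.084 m and value of joint live_gate above 0.045 m), for 0.2 s.
2. the other gate is fully shut (value of joint live_gate below 0.005 m), for 0.2 s.
At the end, for the whole second after the job is handed in: The gate that was shut is open to within 6 mm of its stop (above 0.084 m), the gate that was open is shut to within 5 mm (below 0.005 m), both at rest, and each bystander is within 20 mm of where it stood (value of joint idle_gate above 0.084 m and value of joint live_gate below 0.005 m and velocity of joint idle_gate between -0.01 and 0.01 m/s and velocity of joint live_gate between -0.01 and 0.01 m/s and distance of each of casting, flange, jar, brush from where it was at the start of the episode below 0.02 m); the robot touches nothing.
It fails at once if the open gate is pushed nearly shut (below 0.03 m) while the other is not yet open (below 0.08 m) (value of joint live_gate below 0.03 m and value of joint idle_gate below 0.08 m).
It fails at once if a tab is pinched or gripped: the fingers press on both of its halves at once (over 2 N each) ((contact force between the fingers and idle_gate_c1 above 2 N and contact force between the fingers and idle_gate_c2 above 2 N) or (contact force between the fingers and live_gate_c1 above 2 N and contact force between the fingers and live_gate_c2 above 2 N)).
It fails at once if a bystander is lifted, carried or pushed more than 20 mm (distance of any of casting, flange, jar, brush from where it was at the start of the episode above 0.02 m).
It also fails if it takes over 48 s, if anything falls off the work surface, if the arm or the gripper's body presses on something with over 40 N, if the wrist force passes 120 N, or if a joint passes its speed limit or range.

### The arm

A 6-joint arm with a two-finger parallel gripper is mounted at the origin on the work surface. World frame = base frame: x ahead of the robot, y to its left, z up, the work surface at z = 0. Lengths are in mm, angles in rad, forces in N, time in s.
With the tool pointing down it reaches from about 350 to 775 mm from the base axis. Payload 7.3 kg.
Tool frame: the origin (TCP) lies at the very end of the fingers, on their centre line; the grasp point (between the pads) lies 19 mm behind it; z points along the fingers, y is the line along which they close (so a half turn about z gives the same grasp; the last joint's range is limited). The gripper opens to 92 mm and grips with 3 to 60 N. Pads are 19 mm wide; open, the fingers measure 130 mm over their backs; the gripper's body (75 mm by 190 mm) begins 47 mm behind the grasp point.
Start: joints at [1.143, 0.342, 1.524, -0, 1.275, -0.146], TCP at [145.979, 504.316, 226.741] pointing down, gripper open.
Joint ranges: [-2.53, 2.53], [-0.77, 2.02], [0.04, 2.7], [-1, 4.14], [0.28, 2.66], [-3.11, 3.11]. Speed limits (rad/s): [2.57, 2.57, 3.14, 3.14, 3.14, 3.14].

### API

Orientations are given as [roll, pitch, yaw] about the fixed x, y, z axes, in that order (R = Rz(yaw) Ry(pitch) Rx(roll)).
In Python, from plant import bot gives the robot as it stands.
- The arm moves only by the tool jog_arm, never from a script. Its argument "targets" is a list of rows, each an object with "xyz": the shift along the tool's x, y, z as a fraction of full scale, a list of three; "spin": the turn about the tool's z as a fraction of full scale. In form: [{"xyz": [x, y, z], "spin": spin}, ...]. A call has exactly 10 rows; each row shifts and turns the commanded pose from where the row before left it, along the tool's axes as they then stand; what a row does not reach is not made up. Full scale, the value 1, is 80 mm for a shift and 0.1 rad for a turn. A row lasts 1/8 s, in which the tool goes at most 62.5 mm and 10.7 degrees, less where a joint would pass 70% of its speed; a pose out of reach is approached as far as the arm can. A call with a number of a shift or a turn outside -1 to 1 is refused whole. A call with a gripper value outside its range is refused whole. "gripper" is the opening in per cent of the stroke, from 0 (shut) to 100 (fully open), set as the call begins (left out, the last holds). The fingers move at their own pace and stop on an object; the grip force is fixed at half the most. Time passes only in rows, so rows that do not move let the fingers close, or fill a call up. It gives the time, the measured TCP pose, the force, the opening and the grip force at its end, in the units of the state.
- bot.get_obs(): the state, without advancing time (a new reading comes with each control period).
- bot.capture(name): name is "scene" or "top" or "wrist"; returns the picture (400x640x3 uint8, blue, green, red); there is no depth.
- bot.get_calibration(name): a dict with "vfov" (degrees; the focal length in pixels is half the picture's height over the tangent of half this angle, whatever the lens; pixels are square), "cx", "cy" (the principal point, pixels), "eye" and "rotation" of the camera in the world. Camera axes: x right, y down, z forward; pixel columns grow to the right and rows downward; lengths in mm; the calibration is good to about 2 mm. A picture is of the moment at which its call begins: read the wrist's pose just before it. get_calibration takes no time and is no camera call; for the wrist camera it gives the pose at the moment of the call.
- bot.close_job(): hands the job in; it is judged then, once.
The state is a dict: "time": time; "joint_positions": joint angles; "dq": joint speeds; "tau": joint torques, N m; "tool_pos": TCP position; "tcp_rot": TCP orientation; "contact_force": force on the tool from outside, world axes, zero at the start; "moment": the same for the moment, N m; "grip_width": finger opening in mm; "finger_force": force on a finger pad.
Only numpy, scipy, OpenCV 4.12 (cv2) and the standard library are available. Lean on these libraries where they do the work, as an engineer would, in place of code of your own. Each camera call takes 0.05 s, during which the arm holds its last target. There are 200 camera calls.

## Working session

There is one attempt and no reset: what is moved stays moved. The work goes in short steps, Python scripts to look and compute and a tool call to move; the robot and the scene stay as the last step left them, time stands still between calls to the robot, and variables do not carry over. Pictures are saved under pics/ and viewed, at most 10 in all, crops included, and the job is handed in when it is done.

Besides the shell and the picture viewer there is one more tool, called after "Emit:" as name([rows], argument=value, ...), one row to a line, values as JSON. jog_arm: Moves the arm, as the interface text tells. Shift numbers are shares of 80 mm and turn numbers shares of 0.1 rad, none past 1 either way. Its arguments: {"type":"object","properties":{"targets":{"type":"array","items":{"type":"object","properties":{"xyz":{"type":"array","items":{"type":"number"}},"spin":{"type":"number"}}}},"gripper":{"type":"number"}},"required":["targets"]}

```bash
mkdir -p pics; python3 - <<'E'
from plant import bot
import cv2
o=bot.get_obs();print({k:o[k] for k in("time","tool_pos","tcp_rot","grip_width")})
for n in("top","scene"):
    cv2.imwrite(f"pics/{n}0.png",bot.capture(n));print(n,bot.get_calibration(n))
E
```

```text
{'time': 0.0, 'tool_pos': array([145.8204402 , 503.93393403, 226.05354311]), 'tcp_rot': array([-3.14011202e+00, -2.05488567e-04,  2.85979662e+00]), 'grip_width': 92.03919596316979}
top {'vfov': 47.91800248801019, 'cx': 310.5271416696864, 'cy': 196.09909983047845, 'eye': array([ 341.1423773 ,  -25.77492276, 1390.60038222]), 'rotation': array([-2.94862156,  0.01577044, -1.59398758])}
scene {'vfov': 57.02796139972546, 'cx': 320.092808026862, 'cy': 202.72314663020663, 'eye': array([ 973.12989166, -350.96411297,  956.46273714]), 'rotation': array([-2.58300647,  0.0109939 ,  0.89606195])}
```

View pics/top0.png

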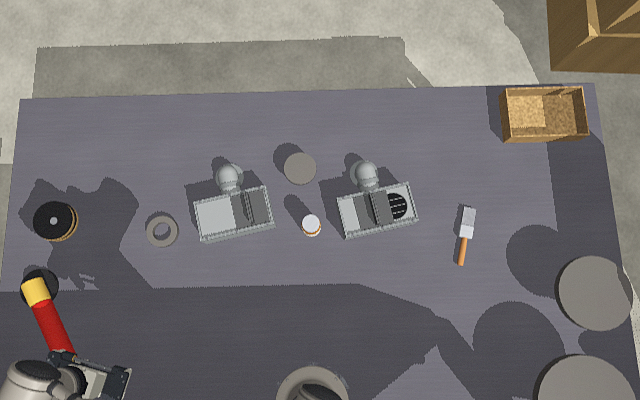

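View pics/scene0.png

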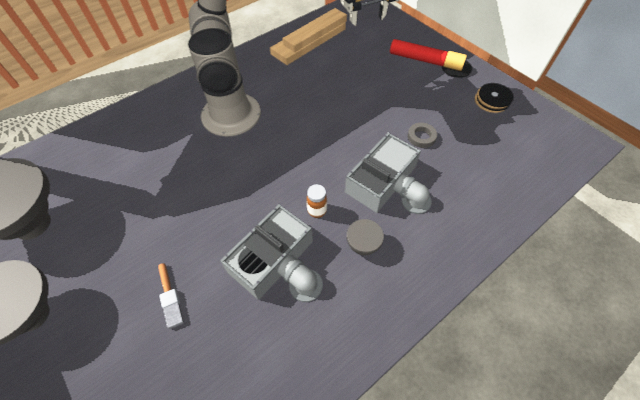

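```bash
cat > h.py <<'E'
import numpy as np, cv2
from scipy.spatial.transform import Rotation as R
def cam(c):
    return R.from_euler('xyz',c['rotation']).as_matrix(),np.array(c['eye']),200/np.tan(np.radians(c['vfov']/2))
def ray(c,u,v,z):
    M,e,f=cam(c);d=M@[(u-c['cx'])/f,(v-c['cy'])/f,1];return e+d*(z-e[2])/d[2]
def proj(c,p):
    M,e,f=cam(c);q=(np.atleast_2d(p)-e)@M;return q[:,:2]/q[:,2:]*f+[c['cx'],c['cy']]
E
python3 - <<'E'
import sys;sys.path.insert(0,'.')
from h import *
im=cv2.imread('pics/top0.png')[150:250,180:430]
cv2.imwrite('pics/topz.png',cv2.resize(im,None,fx=3.2,fy=3.2,interpolation=cv2.INTER_CUBIC))
im=cv2.imread('pics/scene0.png')[125:305,215:445]
cv2.imwrite('pics/scz.png',cv2.resize(im,None,fx=3.2,fy=3.2,interpolation=cv2.INTER_CUBIC))
E
```

```text
(no output)
```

View pics/topz.png

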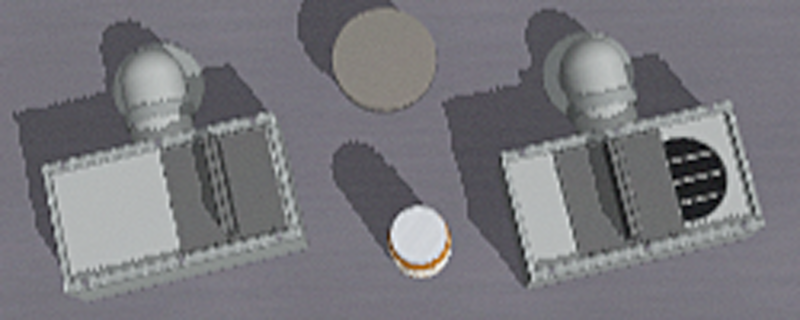

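View pics/scz.png

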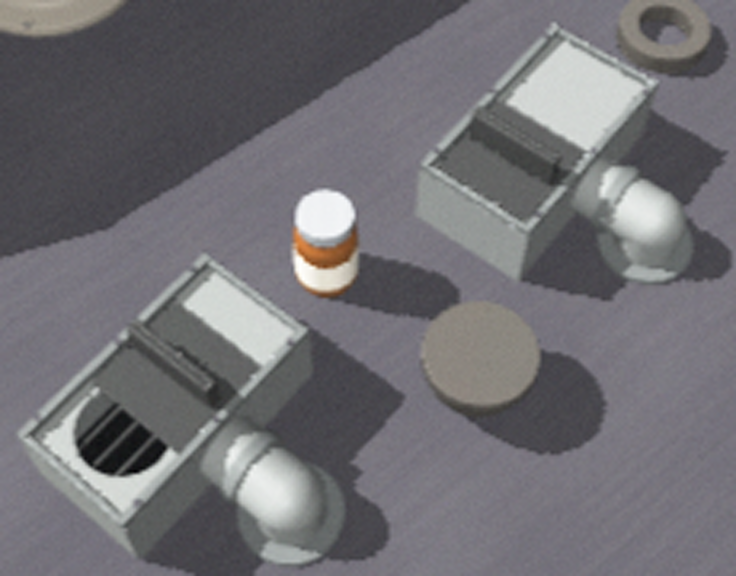

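```bash
cat > fit.py <<'E'
from h import *
from plant import bot
from scipy.optimize import least_squares
ct,cs=bot.get_calibration('top'),bot.get_calibration('scene')
un=lambda a,o:(np.array(a)+.5)/3.2-.5+o
# order ++,+-,--,-+
D={'idle':([(43,168),(273,113),(303,238),(70,288)],[(657,83),(522,228),(422,162),(555,27)]),
'live':([(502,153),(733,103),(763,225),(530,280)],[(310,333),(128,525),(22,435),(207,260)])}
C=np.array([(60,110),(60,-110),(-60,-110),(-60,110)])
def pts(p,L):
    c,s=np.cos(p[2]),np.sin(p[2]);L=np.atleast_2d(L).astype(float)
    return np.c_[L[:,:2]@np.array([[c,s],[-s,c]])+p[:2],L[:,2]]
T={'idle':[(226,185),(0,0)],}
for n,(a,b) in D.items():
    a=un(a,[180,150]);b=un(b,[215,125]);L=np.c_[C,np.full(4,84)]
    for w in((1,0),(0,1),(1,1)):
        r=least_squares(lambda p:np.r_[w[0]*(proj(ct,pts(p,L))-a).ravel(),w[1]*(proj(cs,pts(p,L))-b).ravel()],[450,0,0.1],x_scale=[100,100,.1])
        print(n,w,r.x.round(3),np.sqrt(2*r.cost/8/sum(w)).round(2))
    for g in (0,.06,.07,.08,.088):
        Q=pts(r.x,[(45,-50+g*1e3,116),(-45,-50+g*1e3,116)])
        print(g,((proj(ct,Q)-[180,150]+.5)*3.2-.5).round().tolist(),((proj(cs,Q)-[215,125]+.5)*3.2-.5).round().tolist())
print('jar',ray(ct,*un((419,234),[180,150]),100).round(),'casting',ray(ct,*un((384,60),[180,150]),65).round())
print('flange',ray(ct,162,229,24).round())
E
python3 fit.py
```

```text
idle (1, 0) [5.53648e+02 2.16757e+02 2.09000e-01] 0.68
idle (0, 1) [5.50370e+02 2.18418e+02 1.92000e-01] 0.87
idle (1, 1) [5.52230e+02 2.17244e+02 2.01000e-01] 0.9
0 [[210.0, 137.0], [230.0, 233.0]] [[556.0, 161.0], [473.0, 110.0]]
0.06 [[145.0, 152.0], [164.0, 248.0]] [[594.0, 119.0], [512.0, 71.0]]
0.07 [[134.0, 154.0], [153.0, 251.0]] [[600.0, 113.0], [518.0, 64.0]]
0.08 [[123.0, 157.0], [142.0, 253.0]] [[606.0, 106.0], [524.0, 58.0]]
0.088 [[115.0, 159.0], [133.0, 255.0]] [[611.0, 100.0], [529.0, 53.0]]
live (1, 0) [ 5.53443e+02 -2.05817e+02  1.93000e-01] 0.46
live (0, 1) [ 5.54976e+02 -2.03978e+02  2.05000e-01] 0.91
live (1, 1) [ 5.54273e+02 -2.04769e+02  2.00000e-01] 0.8
0 [[677.0, 123.0], [703.0, 219.0]] [[160.0, 444.0], [78.0, 376.0]]
0.06 [[612.0, 137.0], [637.0, 234.0]] [[213.0, 389.0], [132.0, 325.0]]
0.07 [[601.0, 140.0], [626.0, 236.0]] [[222.0, 380.0], [141.0, 316.0]]
0.08 [[591.0, 142.0], [615.0, 239.0]] [[231.0, 371.0], [150.0, 308.0]]
0.088 [[582.0, 144.0], [607.0, 241.0]] [[237.0, 364.0], [157.0, 301.0]]
jar [515. -10. 100.] casting [687.  20.  65.]
flange [518. 447.  24.]
```

Emit:
jog_arm([
  {"xyz": [-0.5,-0.25,0],"spin": 0},
  {"xyz": [-0.6,-0.3,0],"spin": 0},
  {"xyz": [-0.6,-0.3,0],"spin": 0},
  {"xyz": [-0.65,-0.3,0],"spin": 0},
  {"xyz": [-0.65,-0.3,0],"spin": 0},
  {"xyz": [-0.65,-0.3,0],"spin": 0},
  {"xyz": [-0.65,-0.3,0],"spin": 0},
  {"xyz": [-0.65,-0.3,0],"spin": 0},
  {"xyz": [-0.6,-0.3,0],"spin": 0},
  {"xyz": [-0.6,-0.3,0],"spin": 0},
], gripper=0)

```text
time: 1.35
tool_pos: [553.9, 139.3, 226.3]
tcp_rot: [-3.142, -0.001, 2.86]
contact_force: [-0.2, 0.3, 0.4]
grip_width: 0.8
finger_force: 0.0
```

Emit:
jog_arm([
  {"xyz": [0,0,0],"spin": 1},
  {"xyz": [0,0,0],"spin": 1},
  {"xyz": [0,0,0],"spin": 1},
  {"xyz": [0,0,0],"spin": 1},
  {"xyz": [0,0,0],"spin": 1},
  {"xyz": [0,0,0],"spin": 1},
  {"xyz": [0,0,0],"spin": 1},
  {"xyz": [0,0,0],"spin": 1},
  {"xyz": [0,0,0],"spin": 1},
  {"xyz": [0,0,0],"spin": 1},
])

```text
time: 2.6
tool_pos: [552.7, 140.8, 226.2]
tcp_rot: [-3.141, -0.0, 1.857]
contact_force: [0.1, -0.0, -0.1]
grip_width: 0.5
finger_force: 0.0
```

```bash
python3 - <<'E'
from plant import bot
import cv2
o=bot.get_obs();print({k:o[k] for k in("time","tool_pos","tcp_rot","grip_width","contact_force")})
c=bot.get_calibration('wrist');cv2.imwrite("pics/w1.png",bot.capture('wrist'));print(c)
E
```

```text
{'time': 2.6, 'tool_pos': array([552.66748228, 140.80882871, 226.1986382 ]), 'tcp_rot': array([-3.14052356e+00, -2.89955980e-04,  1.85651488e+00]), 'grip_width': 0.5300263608288337, 'contact_force': array([ 0.11255919, -0.03720901, -0.10297402])}
{'vfov': 58.10773301300085, 'cx': 322.1915769374431, 'cy': 198.4607089272914, 'eye': array([530.9917951 , 213.24630795, 384.73224064]), 'rotation': array([2.85746162e+00, 1.08206937e-03, 2.86603304e-01])}
```

View pics/w1.png

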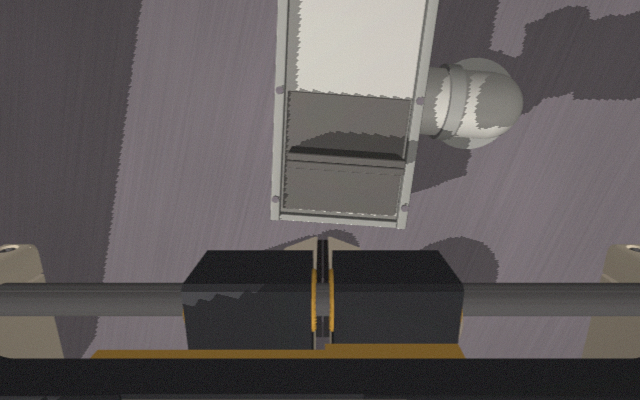

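```bash
cat >> fit.py <<'E'
print('---')
cw={'vfov':58.10773301300085,'cx':322.19,'cy':198.46,'eye':np.array([530.99,213.25,384.73]),'rotation':[2.85746,.00108,.286603]}
p=[552.2,217.2,.201]
print('fit corners',proj(cw,pts(p,[(60,-110,84),(-60,-110,84)])).round(),'tab top -y edge',proj(cw,pts(p,[(45,-56,116),(-45,-56,116)])).round(),'+y edge',proj(cw,pts(p,[(45,-44,116),(-45,-44,116)])).round())
cs_=[ray(cw,404,228,84),ray(cw,272,220,84)];print(np.round(cs_),np.linalg.norm(cs_[0]-cs_[1]))
E
python3 fit.py | sed -n '/---/,$p'
```

```text
---
fit corners [[403. 230.]
 [269. 219.]] tab top -y edge [[403. 178.]
 [285. 168.]] +y edge [[405. 162.]
 [286. 152.]]
[[633. 123.  84.]
 [518.  97.  84.]] 117.62305824022177
```

Emit:
jog_arm([
  {"xyz": [-0.15,0.18,0],"spin": 0},
  {"xyz": [0,0,0],"spin": 0.8},
  {"xyz": [0,0,0.3],"spin": 0},
  {"xyz": [0,0,0.4],"spin": 0},
  {"xyz": [0,0,0.4],"spin": 0},
  {"xyz": [0,0,0.3],"spin": 0},
  {"xyz": [0,0,0.15],"spin": 0},
  {"xyz": [0,0,0.1],"spin": 0},
  {"xyz": [0,0,0],"spin": 0},
  {"xyz": [0,0,0],"spin": 0},
])

```text
time: 3.9
tool_pos: [570.7, 133.5, 95.6]
tcp_rot: [3.14, 0.0, 1.78]
contact_force: [0.3, -0.2, -0.0]
grip_width: 0.5
finger_force: 0.0
```

Emit:
jog_arm([
  {"xyz": [0.1,0,0],"spin": 0},
  {"xyz": [0.1,0,0],"spin": 0},
  {"xyz": [0.13,0,0],"spin": 0},
  {"xyz": [0.13,0,0],"spin": 0},
  {"xyz": [0.13,0,0],"spin": 0},
  {"xyz": [0.13,0,0],"spin": 0},
  {"xyz": [0.13,0,0],"spin": 0},
  {"xyz": [0.13,0,0],"spin": 0},
  {"xyz": [0.13,0,0],"spin": 0},
  {"xyz": [0.13,0,0],"spin": 0},
])

```text
time: 5.15
tool_pos: [549.4, 231.1, 94.7]
tcp_rot: [-3.142, -0.0, 1.78]
contact_force: [0.5, -3.7, 3.0]
grip_width: 0.6
finger_force: 1.8
```

Emit:
jog_arm([
  {"xyz": [0.03,0,0],"spin": 0},
  {"xyz": [0.03,0,0],"spin": 0},
  {"xyz": [0.03,0,0],"spin": 0},
  {"xyz": [0.02,0,0],"spin": 0},
  {"xyz": [0,0,0],"spin": 0},
  {"xyz": [0,0,0],"spin": 0},
  {"xyz": [0,0,0],"spin": 0},
  {"xyz": [0,0,0],"spin": 0},
  {"xyz": [0,0,0],"spin": 0},
  {"xyz": [0,0,0],"spin": 0},
])

```text
time: 6.4
tool_pos: [547.7, 239.2, 94.7]
tcp_rot: [-3.141, -0.0, 1.78]
contact_force: [-0.2, -0.8, 0.6]
grip_width: 0.4
finger_force: 0.4
```

Emit:
jog_arm([
  {"xyz": [0.02,0,0],"spin": 0},
  {"xyz": [0.01,0,0],"spin": 0},
  {"xyz": [0.01,0,0],"spin": 0},
  {"xyz": [0.01,0,0],"spin": 0},
  {"xyz": [0,0,0],"spin": 0},
  {"xyz": [0,0,0],"spin": 0},
  {"xyz": [0,0,0],"spin": 0},
  {"xyz": [0,0,0],"spin": 0},
  {"xyz": [0,0,0],"spin": 0},
  {"xyz": [0,0,0],"spin": 0},
])

```text
time: 7.65
tool_pos: [547.4, 240.7, 94.7]
tcp_rot: [-3.141, 0.003, 1.78]
contact_force: [0.6, -11.4, 0.8]
grip_width: 0.5
finger_force: 5.7
```

Emit:
jog_arm([
  {"xyz": [-0.15,0,0],"spin": 0},
  {"xyz": [-0.15,0,0],"spin": 0},
  {"xyz": [0,0,0],"spin": 0},
  {"xyz": [0,0,-0.3],"spin": 0},
  {"xyz": [0,0,-0.4],"spin": 0},
  {"xyz": [0,0,-0.4],"spin": 0},
  {"xyz": [0,0,-0.3],"spin": 0},
  {"xyz": [0,0,-0.2],"spin": 0},
  {"xyz": [0,0,0],"spin": 0},
  {"xyz": [0,0,0],"spin": 0},
])

```text
time: 8.9
tool_pos: [551.4, 219.4, 221.5]
tcp_rot: [-3.14, -0.0, 1.78]
contact_force: [-0.5, 0.4, -0.5]
grip_width: 0.3
finger_force: 0.0
```

Emit:
jog_arm([
  {"xyz": [-0.3,-0.1,0],"spin": 0},
  {"xyz": [-0.5,-0.12,0],"spin": 0},
  {"xyz": [-0.55,-0.14,0],"spin": 0},
  {"xyz": [-0.6,-0.14,0],"spin": 0},
  {"xyz": [-0.6,-0.14,0],"spin": 0},
  {"xyz": [-0.6,-0.14,0],"spin": 0},
  {"xyz": [-0.5,-0.12,0],"spin": 0},
  {"xyz": [-0.4,-0.1,0],"spin": 0},
  {"xyz": [-0.2,-0.05,0],"spin": 0},
  {"xyz": [0,0,0],"spin": 0},
])

```text
time: 10.15
tool_pos: [540.0, -130.8, 221.9]
tcp_rot: [-3.141, -0.001, 1.778]
contact_force: [-0.7, 0.7, 0.3]
grip_width: 0.6
finger_force: 0.0
```

```bash
python3 - <<'E'
from plant import bot
import cv2,numpy as np
o=bot.get_obs();print({k:o[k] for k in("time","tool_pos","tcp_rot")})
a=bot.capture('scene')[125:305,215:445];a=cv2.resize(a,None,fx=2.6,fy=2.6,interpolation=cv2.INTER_CUBIC)
cv2.imwrite("pics/s2.png",a)
E
```

```text
{'time': 10.15, 'tool_pos': array([ 540.02167134, -130.84661642,  221.93521303]), 'tcp_rot': array([-3.14062401e+00, -1.08085557e-03,  1.77834223e+00])}
```

View pics/s2.png

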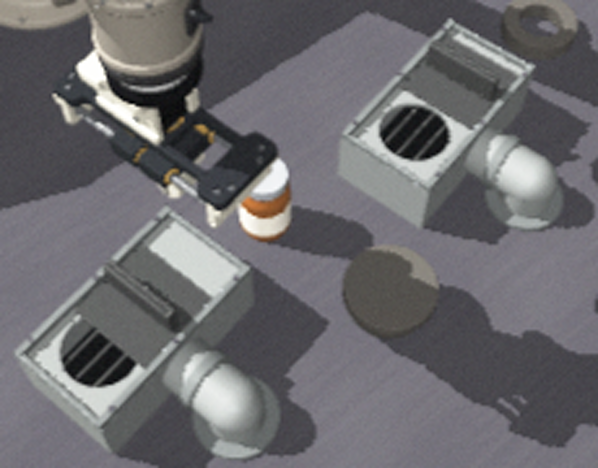

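Emit:
jog_arm([
  {"xyz": [0,0,0.3],"spin": 0},
  {"xyz": [0,0,0.4],"spin": 0},
  {"xyz": [0,0,0.4],"spin": 0},
  {"xyz": [0,0,0.3],"spin": 0},
  {"xyz": [0,0,0.1],"spin": 0},
  {"xyz": [0,0,0.08],"spin": 0},
  {"xyz": [0,0,0],"spin": 0},
  {"xyz": [-0.1,0,0],"spin": 0},
  {"xyz": [-0.1,0,0],"spin": 0},
  {"xyz": [-0.1,0,0],"spin": 0},
])

```text
time: 11.45
tool_pos: [545.6, -154.9, 96.6]
tcp_rot: [3.141, 0.0, 1.779]
contact_force: [0.3, 0.4, 0.5]
grip_width: 0.4
finger_force: 0.0
```

Emit:
jog_arm([
  {"xyz": [-0.1,0,0],"spin": 0},
  {"xyz": [-0.1,0,0],"spin": 0},
  {"xyz": [-0.1,0,0],"spin": 0},
  {"xyz": [-0.1,0,0],"spin": 0},
  {"xyz": [-0.1,0,0],"spin": 0},
  {"xyz": [-0.1,0,0],"spin": 0},
  {"xyz": [-0.1,0,0],"spin": 0},
  {"xyz": [-0.1,0,0],"spin": 0},
  {"xyz": [-0.1,0,0],"spin": 0},
  {"xyz": [0,0,0],"spin": 0},
])

```text
time: 12.7
tool_pos: [560.7, -225.7, 96.2]
tcp_rot: [3.141, 0.001, 1.779]
contact_force: [0.6, -0.7, -0.1]
grip_width: 0.4
finger_force: 0.0
```

Emit:
jog_arm([
  {"xyz": [-0.03,0,0],"spin": 0},
  {"xyz": [-0.03,0,0],"spin": 0},
  {"xyz": [-0.03,0,0],"spin": 0},
  {"xyz": [-0.02,0,0],"spin": 0},
  {"xyz": [-0.02,0,0],"spin": 0},
  {"xyz": [-0.02,0,0],"spin": 0},
  {"xyz": [0,0,0],"spin": 0},
  {"xyz": [0,0,0],"spin": 0},
  {"xyz": [0,0,0],"spin": 0},
  {"xyz": [0,0,0],"spin": 0},
])

```text
time: 13.95
tool_pos: [562.6, -236.5, 96.4]
tcp_rot: [-3.142, 0.0, 1.78]
contact_force: [1.1, 1.1, -0.6]
grip_width: 0.3
finger_force: 0.3
```

Emit:
jog_arm([
  {"xyz": [-0.01,0,0],"spin": 0},
  {"xyz": [-0.01,0,0],"spin": 0},
  {"xyz": [-0.01,0,0],"spin": 0},
  {"xyz": [-0.01,0,0],"spin": 0},
  {"xyz": [-0.01,0,0],"spin": 0},
  {"xyz": [0,0,0],"spin": 0},
  {"xyz": [0,0,0],"spin": 0},
  {"xyz": [0,0,0],"spin": 0},
  {"xyz": [0,0,0],"spin": 0},
  {"xyz": [0,0,0],"spin": 0},
])

```text
time: 15.2
tool_pos: [562.8, -237.5, 96.4]
tcp_rot: [-3.14, -0.005, 1.78]
contact_force: [-2.5, 12.8, 5.1]
grip_width: 0.4
finger_force: 5.9
```

At the stop (12.8 N standing, 1 mm of 4 mm commanded). I'll back off, lift and check.

Emit:
jog_arm([
  {"xyz": [0.15,0,0],"spin": 0},
  {"xyz": [0.15,0,0],"spin": 0},
  {"xyz": [0,0,0],"spin": 0},
  {"xyz": [0,0,-0.3],"spin": 0},
  {"xyz": [0,0,-0.4],"spin": 0},
  {"xyz": [0,0,-0.4],"spin": 0},
  {"xyz": [0,0,-0.4],"spin": 0},
  {"xyz": [0,0,-0.3],"spin": 0},
  {"xyz": [0,0,0],"spin": 0},
  {"xyz": [0,0,0],"spin": 0},
])

```text
time: 16.45
tool_pos: [558.1, -216.6, 239.0]
tcp_rot: [-3.14, -0.001, 1.78]
contact_force: [-0.5, -0.4, 0.3]
grip_width: 0.5
finger_force: 0.0
```

Emit:
jog_arm([
  {"xyz": [0.3,-0.2,0],"spin": 0},
  {"xyz": [0.4,-0.2,0],"spin": 0},
  {"xyz": [0.4,-0.2,0],"spin": 0},
  {"xyz": [0.4,-0.2,0],"spin": 0},
  {"xyz": [0.4,-0.2,0],"spin": 0},
  {"xyz": [0.2,-0.1,0],"spin": 0},
  {"xyz": [0,0,0],"spin": 0},
  {"xyz": [0,0,0],"spin": 0},
  {"xyz": [0,0,0],"spin": 0},
  {"xyz": [0,0,0],"spin": 0},
])

```text
time: 17.7
tool_pos: [437.9, -71.0, 240.1]
tcp_rot: [-3.141, -0.0, 1.779]
contact_force: [-0.0, 1.0, 0.2]
grip_width: 0.8
finger_force: 0.0
```

```bash
python3 - <<'E'
from plant import bot
import cv2
a=bot.capture('scene')[100:330,140:460];cv2.imwrite("pics/s3.png",cv2.resize(a,None,fx=2.5,fy=2.5,interpolation=cv2.INTER_CUBIC))
E
```

```text
(no output)
```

View pics/s3.png

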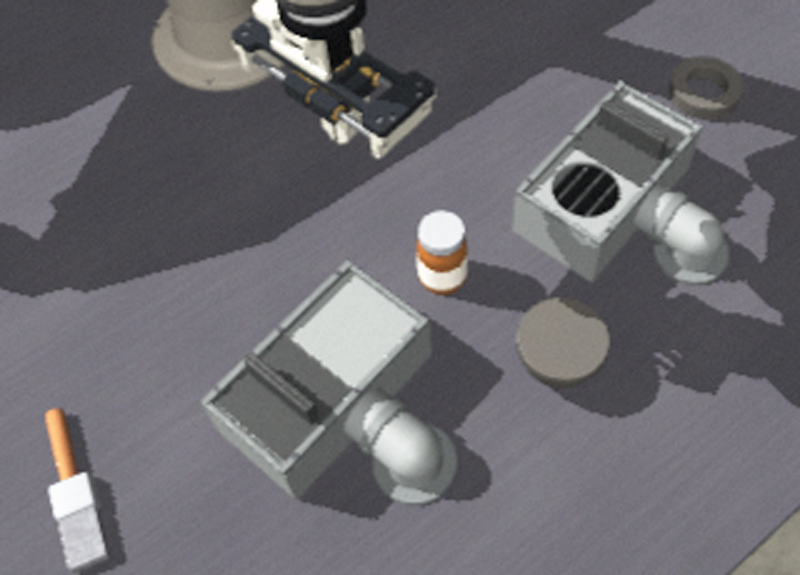

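The live gate is shut, with its mouth covered and its tab near (285,385). The idle gate is fully open, with its mouth clear at (587,190). The bystanders have not moved.

```bash
python3 -c "
from plant import bot
print(bot.close_job())"
```

```text
the job is handed in; nothing more can be done
None
```

I pushed the idle gate open to its stop first, then pushed the live gate fully shut; the bystanders look unmoved in the last picture, and I handed the job in after about 18 s on the robot's clock (the judge's verdict was not shown).

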